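# Lock the cycler's hatch with its quarter-turn dial

## Robot

A 6-joint arm with a two-finger parallel gripper is mounted at the origin on the work surface. World frame = base frame: x ahead of the robot, y to its left, z up, the work surface at z = 0. Lengths are in m, angles in degrees, forces in N, time in s.
With the tool pointing down it reaches from about 0.425 to 0.95 m from the base axis. Payload 14.7 kg.
Tool frame: the origin (TCP) lies at the very end of the fingers, on their centre line; the grasp point (between the pads) lies 19 mm behind it (robot.grip_depth is the distance from the TCP to the grasp point, in m); z points along the fingers, y is the direction in which the jaws open and shut (so a half turn about z gives the same grasp; the last joint's range is limited). The gripper opens to 85 mm and grips with 20 to 120 N. Pads are 22 mm wide; open, the fingers measure 114 mm over their backs; the gripper's body (76 mm by 85 mm) begins 54 mm behind the grasp point. The pads swing forward as they close: fully open they stand 13 mm farther back than shut.
Start: joints at [-2.67, 27.513, 91.461, -0, 61.026, -2.67], TCP at [0.65, 0, 0.231] pointing down, gripper open.
Joint ranges: [-157.49, 157.49], [-46.99, 117.5], [13.45, 153.17], [-89.5, 269.5], [5.16, 153.95], [-167.48, 167.48]. Speed limits (degrees/s): [108.29, 108.29, 136.94, 172.46, 172.46, 172.46].

## Interface

Orientations are given as a 3x3 rotation matrix whose columns are the frame's x, y, z axes.
In Python, from bench import robot gives the robot as it stands.
- The arm moves only by the tool jog_arm, never from a script. Its argument "series" is a list of rows, each a list of 7 numbers: the turn, a rotation vector about the tool's x, y, z in degrees, then the shift along the tool's x, y, z in mm, then the closure, from 0 (fully open) to 1 (shut). In form: [[ax, ay, az, dx, dy, dz, gripper], ...]. A call has 1 to 8 rows; each row is the pose to reach, as a shift and turn from the pose commanded when the call began, along the tool's axes at that moment; what a row does not reach only later rows make up. A row lasts 1/12 s, in which the tool goes at most 41.7 mm and 7.16 degrees, less where a joint would pass 70% of its speed; a pose out of reach is approached as far as the arm can. A call with a gripper value outside its range is refused whole. The fingers move at their own pace and stop on an object; "squeeze" is the grip in N (left out, the last holds). Time passes only in rows, so rows that repeat a pose let the fingers close. It gives the time, the measured TCP pose, the force and the opening at its end, in the units of the state.
- robot.get_obs(): the state, without advancing time (a new reading comes with each control period).
- robot.grab_frame(name): name is "scene" or "side" or "wrist"; returns a dict with "img" (384x512x3 uint8, blue, green, red), "mtx" (3x3 intrinsics, pixels), "pose" (4x4, takes a point from camera to world coordinates). Camera axes: x right, y down, z forward; pixel columns grow to the right and rows downward; lengths in m; the calibration is good to about 2 mm. A picture is of the moment at which its call begins. There is no depth.
- robot.finish_job(): hands the job in, once; it reports no verdict.
The state is a dict: "time": time; "qpos": joint angles; "qd": joint speeds; "joint_torque": joint torques, N m; "tcp_pos": TCP position; "orientation": TCP orientation; "wrist_force": force on the tool from outside, world axes, zero at the start; "ft_torque": the same for the moment, N m; "gripper_width": finger opening in m.
Only numpy, scipy, OpenCV 4.12 (cv2) and the standard library are available. Lean on these libraries where they do the work, as an engineer would, in place of code of your own. Each camera call takes 0.05 s, during which the arm holds its last target.

## Task

The square hatch in the top of the low white cycler unit is unlocked and stands proud on its gasket. With shut fingertips set in the slot of the round metal dial, push the hatch fully down and, keeping it down, turn the dial clockwise a quarter turn to its stop so that the hatch stays locked; then take the hand away. Do not pull the hatch open, pick nothing up, and leave everything else where it stands.

Things in the scene. Friction and masses are not known exactly. Their poses are not given: they have to be found in the camera images.
- cycler: Low white benchtop unit, 304 (x) x 354 (y) x 120 mm tall, fixed. Origin: centre of its footprint at table height; +x from its front to its rear, +y to its left, z up. Hatch 220 x 220 x 18 mm in its top, centred at x 0, y +35 mm. Right of it (y below -77 mm) is a deck with a small jar and, at the rear, a display up to 180 mm above the table.
- hatch (a joint): Hatch angle (rad) about its rear edge: 0 fully down (hard stop; face level, 122 mm above the table), grows as the front edge rises. A sprung gasket holds it at about 0.07 to 0.09 when unlocked (dial about 13 mm high); pressing it fully down at the dial takes about 6 N. Locked and let go, it rises to about 0.02, where the tongue bears on the frame.
- hatch_edge (a point): Middle of the hatch's front edge, on its top face. Axes as the unit's, tilted with the hatch. The hinge line is 220 mm behind it.
- cam (a joint): Dial angle (rad): 0 unlocked (slot parallel to the hatch's front edge), grows clockwise seen from above, hard stop 1.571 locked (slot front to rear). Starts at 0 to 0.3; needs about 0.1 N m, stays where left. A tongue under the dial swings beneath the front frame: unless the hatch is held below about 0.02 rad, it strikes the frame at 0.7 to 0.9 rad and the dial stops.
- slot (a point): Centre of the slot's floor, on the dial's axis, 160 mm before the hinge; 108 mm above the table with the hatch fully down. Bare-metal dial, 90 mm across, flush in the hatch; the slot crosses it: 40 mm wide, 14 mm deep, 90 mm long, flat dark floor, upright side walls. Turns with the dial: y along the slot, x across, z up. Shut fingertips near one end press the floor and push a side wall round.
- plate: Bystander: 96-well plate, 127 x 85 x 16 mm, lying on the table. Origin: centre of its underside. Not part of the job.
- tip_box: Bystander: pipette-tip box, 80 x 115 x 66 mm, on the table. Origin: centre of its underside. Not part of the job.
- tube_block: Bystander: block with eight capped tubes, 100 x 60 x 53 mm, on the table. Origin: centre of its underside. Not part of the job.
- reagent: Bystander: amber reagent bottle, 60 mm across, 120 mm tall, on the table. Origin: centre of its underside. Not part of the job.
- jar: Bystander: small jar, 40 mm across, 45 mm tall, standing on the unit's right-hand deck. Origin: centre of its underside. Not part of the job.
- pen: Bystander: marker pen, 115 x 13 x 13 mm, lying on the table. Origin: centre of its underside. Not part of the job.

How it is judged:
By the outcome, as a careful person would: the job done as asked, in the order asked, and still so for the second after the job is handed in, with the robot touching nothing.
It also fails if it takes over 38 s, if anything falls off the work surface, if the arm or the gripper's body presses on something with over 40 N, if the wrist force passes 120 N, or if a joint passes its speed limit or range.

## Working session

There is one attempt and no reset: what is moved stays moved. The work goes in short steps, Python scripts to look and compute and a tool call to move; the robot and the scene stay as the last step left them, time stands still between calls to the robot, and variables do not carry over. Pictures are saved under pics/ and viewed, and the job is handed in when it is done.

Besides the shell and the picture viewer there is one more tool, called after "Emit:" as name(argument=value, ...) on one line, values as JSON. jog_arm: Moves the arm, as the interface text tells. Its arguments: {"type":"object","properties":{"series":{"type":"array"},"squeeze":{"type":"number"}},"required":["series"]}

```bash
mkdir -p pics; python3 - <<'E'
from bench import robot
import cv2
for n in ["scene","side","wrist"]:
    f=robot.grab_frame(n); cv2.imwrite(f"pics/{n}0.png",f["img"]); print(n,f["mtx"].round(1).tolist(),f["pose"].round(4).tolist())
print(robot.get_obs())
E
```

```text
scene [[351.9, 0.0, 249.1], [0.0, 351.9, 194.4], [0.0, 0.0, 1.0]] [[-0.8412, 0.4281, -0.3304, 0.8852], [0.5408, 0.6694, -0.5094, 0.5317], [0.0031, -0.6071, -0.7946, 0.8802], [0.0, 0.0, 0.0, 1.0]]
side [[442.0, 0.0, 252.4], [0.0, 442.0, 197.1], [0.0, 0.0, 1.0]] [[0.9316, -0.2639, 0.2499, 0.272], [-0.3634, -0.6894, 0.6267, -0.6773], [0.0069, -0.6746, -0.7381, 0.9372], [0.0, 0.0, 0.0, 1.0]]
wrist [[299.7, 0.0, 257.4], [0.0, 299.7, 194.6], [0.0, 0.0, 1.0]] [[1.0, 0.0002, 0.0001, 0.6492], [0.0003, -0.9548, -0.2972, 0.0752], [0.0, 0.2972, -0.9548, 0.3728], [0.0, 0.0, 0.0, 1.0]]
{'time': 0.15, 'qpos': array([-2.67085534e+00,  2.75434300e+01,  9.14848612e+01, -1.21519882e-03,
        6.10279210e+01, -2.67002084e+00]), 'qd': array([-0.11682854, -0.18606886, -0.07799516,  0.01630173, -0.09325388,
       -0.0193953 ]), 'joint_torque': array([-4.27572886e-04, -9.51149726e+01, -4.30458927e+01, -2.65440685e-04,
        8.19593843e-03, -1.37463962e-04]), 'tcp_pos': array([6.49680678e-01, 1.90833901e-05, 2.30802996e-01]), 'orientation': array([[ 4.29546157e-06,  9.99999519e-01, -9.80886382e-04],
       [ 1.00000000e+00, -4.26880098e-06,  2.71821932e-05],
       [ 2.71779929e-05, -9.80886499e-04, -9.99999519e-01]]), 'wrist_force': array([-0.31794923, -0.01079608,  0.39857726]), 'ft_torque': array([-0.03943422, -0.0064099 ,  0.01791662]), 'gripper_width': 0.08558119424085991}
```

View pics/scene0.png

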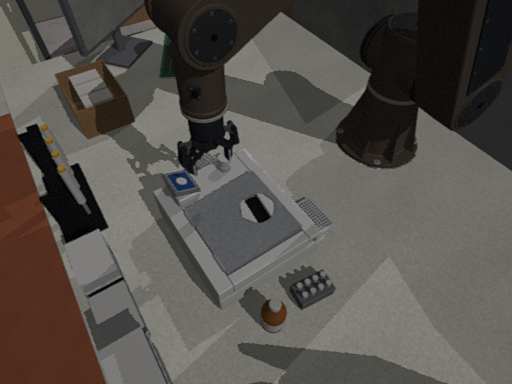

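View pics/side0.png

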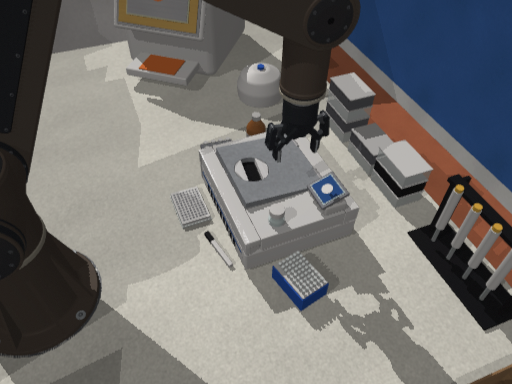

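View pics/wrist0.png

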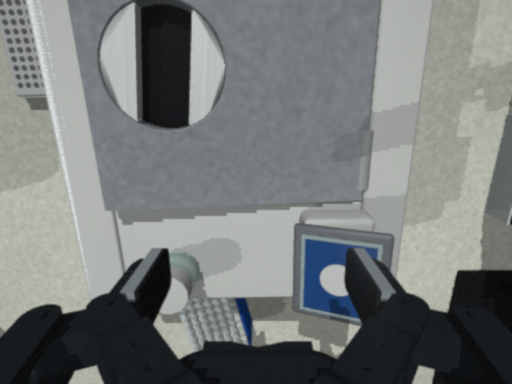

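The wrist picture shows the unit almost square to the world, front to the left (−x). The dial is at about (162,64) px with its slot nearly along y. The display is at lower right and the jar at about (180,280), near the gripper. I'll enlarge it to measure.

```bash
python3 - <<'E'
import cv2
i=cv2.imread("pics/wrist0.png")
c=cv2.resize(i[0:220,20:260],None,fx=3,fy=2.7,interpolation=cv2.INTER_CUBIC)
c=cv2.resize(i[0:200,30:290],None,fx=3,fy=3,interpolation=cv2.INTER_CUBIC); cv2.imwrite("pics/w0c.png",c)
i=cv2.imread("pics/side0.png")
c=cv2.resize(i[120:270,190:370],None,fx=4,fy=4,interpolation=cv2.INTER_CUBIC); cv2.imwrite("pics/s0c.png",c)
E
```

```text
(no output)
```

View pics/w0c.png

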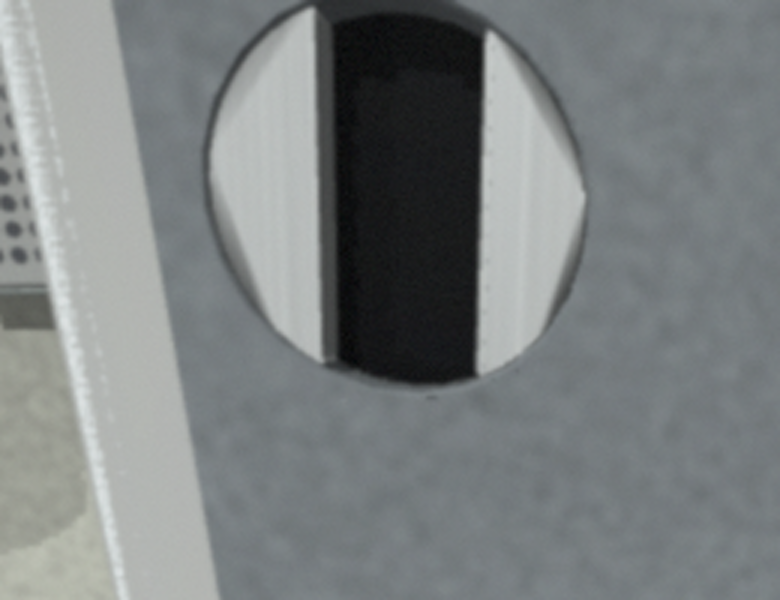

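View pics/s0c.png

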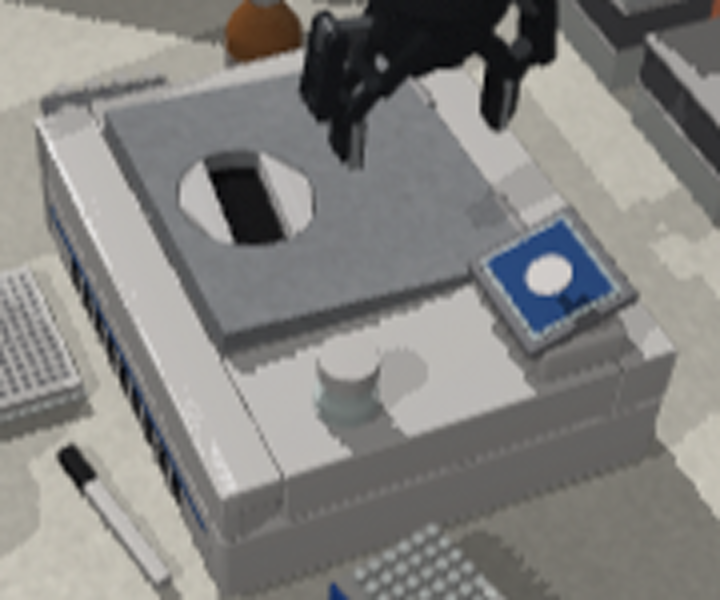

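```bash
cat > h.py <<'E'
import numpy as np
K=dict(wrist=np.array([[299.7,0,257.4],[0,299.7,194.6],[0,0,1]]),side=np.array([[442.,0,252.4],[0,442,197.1],[0,0,1]]))
P=dict(wrist=np.array([[1,.0002,.0001,.6492],[.0003,-.9548,-.2972,.0752],[0,.2972,-.9548,.3728]]),
side=np.array([[.9316,-.2639,.2499,.272],[-.3634,-.6894,.6267,-.6773],[.0069,-.6746,-.7381,.9372]]))
def px(cam,uv,z):
    d=P[cam][:,:3]@np.linalg.solve(K[cam],[*uv,1]); o=P[cam][:,3]
    return o+d*(z-o[2])/d[2]
E
python3 - <<'E'
from h import *
w=lambda u,v:(30+u/3-.33,v/3-.33)
for n,p,z in [("L",(208,172),.135),("R",(586,195),.135),("B",(430,382),.135),("wl0",(315,5),.135),("wl1",(325,362),.135),("wr0",(487,28),.135),("wr1",(478,375),.135),("fe0",(112,0),.14),("fe1",(217,600),.14),("frame0",(0,0),.12),("frame1",(125,600),.12)]:
    print(n,px("wrist",w(*p),z).round(4))
print("hatch right edge",px("wrist",(105,210),.14),px("wrist",(362,203),.124))
for n,p in [("L",(178,195)),("R",(315,195)),("T",(245,151)),("B",(240,246))]:
    print(n,px("side",(190+p[0]/4,120+p[1]/4),.135).round(4))
for n,p,z in [("FL",(38,122),.12),("FR",(222,500),.12),("RR",(672,350),.12)]:
    print(n,px("side",(190+p[0]/4,120+p[1]/4),z).round(4))
E
```

```text
L [0.534  0.1059 0.135 ]
R [0.6255 0.1008 0.135 ]
B [0.5837 0.0561 0.135 ]
wl0 [0.5643 0.1412 0.135 ]
wl1 [0.5571 0.0612 0.135 ]
wr0 [0.6036 0.1366 0.135 ]
wr1 [0.5962 0.0579 0.135 ]
fe0 [0.5204 0.1408 0.14  ]
fe1 [ 0.5221 -0.0016  0.14  ]
frame0 [0.4819 0.1465 0.12  ]
frame1 [ 0.484  -0.0083  0.12  ]
hatch right edge [ 0.52322712 -0.01063597  0.14      ] [ 0.74097403 -0.00993263  0.124     ]
L [0.5364 0.114  0.135 ]
R [0.62   0.0821 0.135 ]
T [0.5926 0.1379 0.135 ]
B [0.5574 0.056  0.135 ]
FL [0.4754 0.2318 0.12  ]
FR [ 0.4803 -0.1156  0.12  ]
RR [ 0.7785 -0.1085  0.12  ]
```

Both views agree on the fit: dial centre ≈ (0.580, 0.100), slot about 5° clockwise of y, slot width 39 mm (nominal 40), hinge at x ≈ 0.741 (160 mm behind). I'll use the −y end of the slot at a radius of about 24 mm. It swings towards the front, which gives the better lever on the hatch.

Emit:
jog_arm(series=[[0,0,0,10,-10,0,1],[0,0,0,25,-24,0,1],[0,0,0,45,-44,5,1],[0,0,0,65,-62,20,1],[0,0,0,75,-72,35,1],[0,0,5,75,-72,45,1],[0,0,5,75,-72,45,1],[0,0,5,75,-72,45,1]], squeeze=20)

```text
time: 0.82
tcp_pos: [0.5775, 0.0754, 0.1862]
orientation: [[0.085, 0.996, -0.001], [0.996, -0.085, -0.0], [-0.0, -0.001, -1.0]]
wrist_force: [0.5, -0.8, 0.2]
gripper_width: -0.0002
```

```bash
python3 - <<'E'
from bench import robot
import cv2,numpy as np
o=robot.get_obs(); print(o["time"],o["tcp_pos"],o["gripper_width"],o["wrist_force"],o["orientation"].round(3))
a=robot.grab_frame("wrist")["img"]; b=robot.grab_frame("side")["img"]
cv2.imwrite("pics/w1.png",a); cv2.imwrite("pics/s1.png",cv2.resize(b[110:260,180:360],None,fx=4,fy=4,interpolation=cv2.INTER_CUBIC))
E
```

```text
0.8167 [0.5774695  0.07536269 0.18623712] -0.00022570978418637655 [ 0.45538964 -0.84790732  0.1724573 ] [[ 0.085  0.996 -0.001]
 [ 0.996 -0.085 -0.   ]
 [-0.    -0.001 -1.   ]]
```

View pics/w1.png

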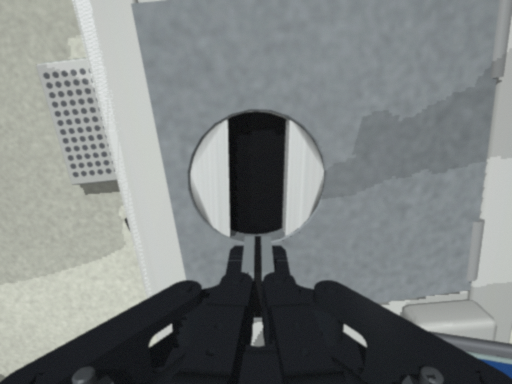

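View pics/s1.png

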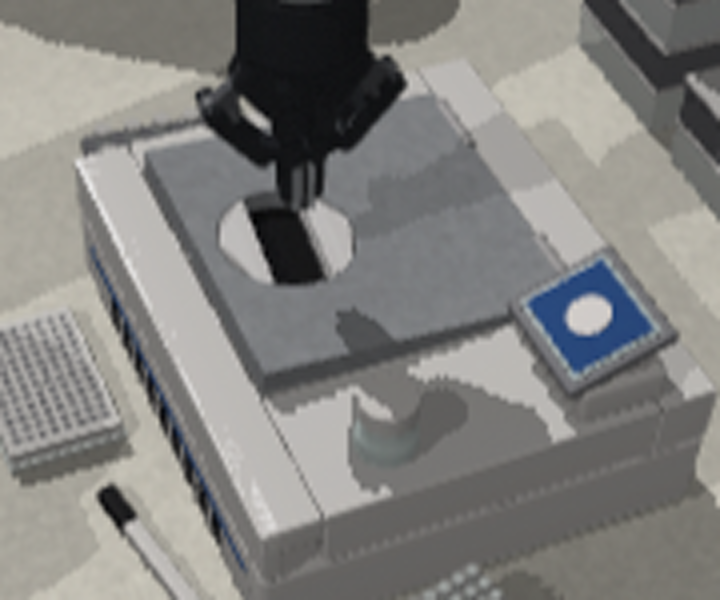

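Shut fingers hang over the slot's −y end. The slot walls at 228 and 286 px centre on 257 px, the tool's centre line, so lateral alignment is good. Going down in steps.

Emit:
jog_arm(series=[[0,0,0,0,0,15,1],[0,0,0,0,0,35,1],[0,0,0,0,0,50,1],[0,0,0,0,0,58,1],[0,0,0,0,0,62,1],[0,0,0,0,0,66,1],[0,0,0,0,0,69,1],[0,0,0,0,0,69,1]])

```text
time: 1.58
tcp_pos: [0.5784, 0.075, 0.1175]
orientation: [[0.087, 0.996, 0.001], [0.996, -0.087, 0.0], [0.0, 0.001, -1.0]]
wrist_force: [0.8, -0.7, -0.3]
gripper_width: 0.0003
```

Emit:
jog_arm(series=[[0,0,0,0,0,2,1],[0,0,0,0,0,4,1],[0,0,0,0,0,6,1],[0,0,0,0,0,7,1],[0,0,0,0,0,8,1],[0,0,0,0,0,8,1]])

```text
time: 2.08
tcp_pos: [0.5785, 0.0751, 0.1094]
orientation: [[0.087, 0.996, 0.001], [0.996, -0.087, 0.0], [0.0, 0.001, -1.0]]
wrist_force: [2.3, -0.3, 4.7]
gripper_width: -0.0002
```

```bash
python3 - <<'E'
from bench import robot
import cv2,numpy as np
a=robot.grab_frame("wrist")["img"]; b=robot.grab_frame("side")["img"]
cv2.imwrite("pics/w2.png",a); cv2.imwrite("pics/s2.png",cv2.resize(b[110:260,180:360],None,fx=4,fy=4,interpolation=cv2.INTER_CUBIC))
E
```

```text
(no output)
```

View pics/w2.png

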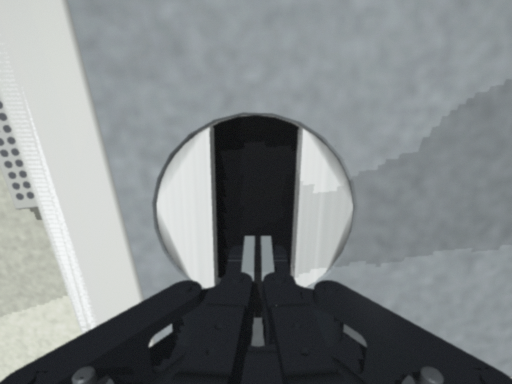

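View pics/s2.png

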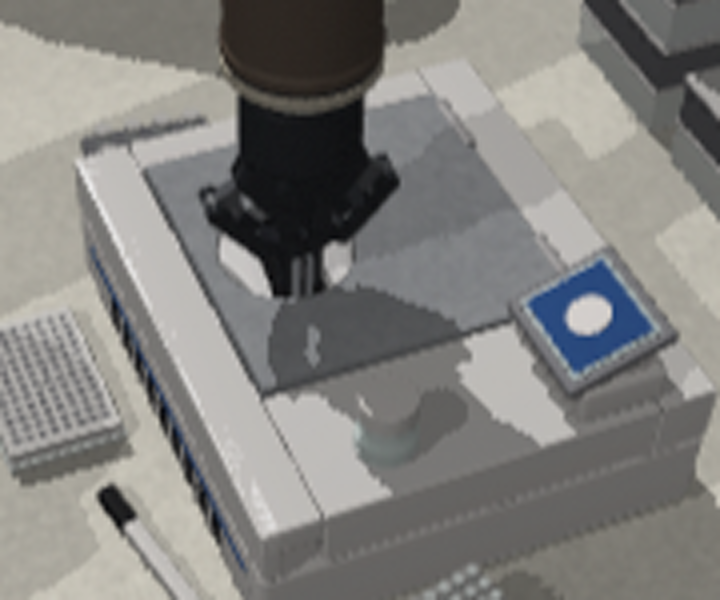

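The fingers are in the slot, centred between walls at 214 and 298 px, and the hatch is nearly flat with its right edge level with the deck. Pressing on to the hard stop.

Emit:
jog_arm(series=[[0,0,0,0,0,1,1],[0,0,0,0,0,2,1],[0,0,0,0,0,2.5,1],[0,0,0,0,0,2.5,1],[0,0,0,0,0,2.5,1]])

```text
time: 2.6
tcp_pos: [0.5785, 0.0751, 0.1078]
orientation: [[0.087, 0.996, 0.001], [0.996, -0.087, 0.0], [0.0, 0.001, -1.0]]
wrist_force: [-1.5, -0.4, 18.2]
gripper_width: 0.0
```

At the hard stop: TCP z 0.1078 against the nominal 0.108, 18 N. Now I turn on an arc about the dial axis (24.3 mm along tool +x), leading by the wall gap.

Emit:
jog_arm(series=[[0,0,0,0,-3,0,1],[0,0,0,0,-6.5,0,1],[0,0,6,0.8,-9,0,1],[0,0,12,1.9,-11.4,0,1],[0,0,18,3.2,-13.7,0,1],[0,0,24,4.7,-15.8,0,1],[0,0,30,6.5,-17.8,0,1],[0,0,36,8.5,-19.5,0,1]])

```text
time: 3.27
tcp_pos: [0.5596, 0.0847, 0.1077]
orientation: [[0.66, 0.751, 0.001], [0.751, -0.66, -0.001], [0.0, 0.001, -1.0]]
wrist_force: [-1.7, -8.6, 21.2]
gripper_width: -0.0002
```

```bash
python3 - <<'E'
from bench import robot
import cv2
o=robot.get_obs(); print(o["tcp_pos"],o["wrist_force"],o["ft_torque"],o["orientation"].round(3))
cv2.imwrite("pics/w3.png",robot.grab_frame("wrist")["img"])
E
```

```text
[0.55963037 0.08470745 0.10773669] [-1.72542478 -8.6309266  21.23686178] [-1.40594064  0.28402428 -0.05225066] [[ 0.66   0.751  0.001]
 [ 0.751 -0.66  -0.001]
 [ 0.     0.001 -1.   ]]
```

View pics/w3.png

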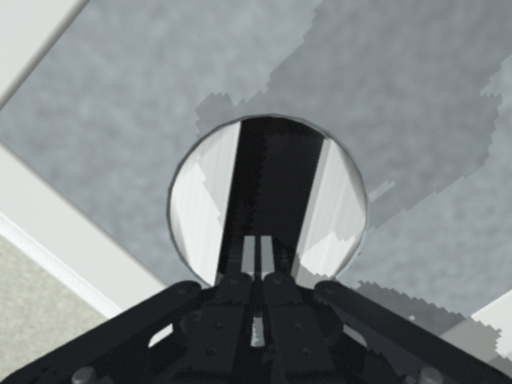

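The hatch is flat and the slot has turned. It leans about 9° further clockwise than the tool (walls at 240→215 and 325→297 px), so the cam is near 0.9 rad and past the strike range. The forces are modest, so I continue the arc.

Emit:
jog_arm(series=[[0,0,6,0.8,-2.5,0,1],[0,0,12,1.8,-5,0,1],[0,0,18,3,-7.3,0,1],[0,0,24,4.5,-9.5,0,1],[0,0,30,6.2,-11.5,0,1],[0,0,36,8.2,-13.3,0,1],[0,0,38,8.9,-13.9,0,1],[0,0,38,8.9,-13.9,0,1]])

```text
time: 3.98
tcp_pos: [0.5547, 0.1006, 0.1077]
orientation: [[0.982, 0.188, 0.0], [0.188, -0.982, -0.001], [0.0, 0.001, -1.0]]
wrist_force: [-3.5, -7.4, 21.9]
gripper_width: 0.0003
```

```bash
python3 - <<'E'
from bench import robot
import cv2
o=robot.get_obs(); print(o["tcp_pos"],o["wrist_force"],o["ft_torque"],o["orientation"].round(3),o["qpos"].round(1))
cv2.imwrite("pics/w4.png",robot.grab_frame("wrist")["img"])
E
```

```text
[0.55471826 0.10059938 0.1077268 ] [-3.51289418 -7.420622   21.91445009] [-1.26741406  0.4322244  -0.03328659] [[ 0.982  0.188  0.   ]
 [ 0.188 -0.982 -0.001]
 [ 0.     0.001 -1.   ]] [ 7.200e+00  2.970e+01  1.093e+02 -1.000e-01  4.100e+01  8.640e+01]
```

View pics/w4.png

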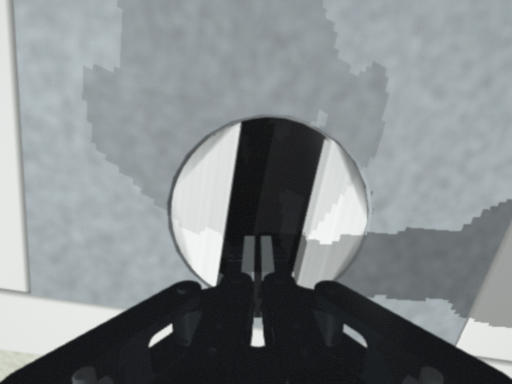

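The slot is now within a degree or so of front-to-rear. I'll press further, into the stop, until the force rises.

Emit:
jog_arm(series=[[0,0,2,0.2,-1,0,1],[0,0,3,0.4,-2,0,1],[0,0,3,0.5,-2.5,0,1],[0,0,3,0.5,-2.5,0,1]])

```text
time: 4.37
tcp_pos: [0.555, 0.1028, 0.1078]
orientation: [[0.99, 0.139, 0.001], [0.139, -0.99, -0.001], [0.001, 0.001, -1.0]]
wrist_force: [-1.3, -10.9, 20.8]
gripper_width: -0.0002
```

Emit:
jog_arm(series=[[0,0,1,0.2,-1,0,1],[0,0,2,0.2,-2,0,1],[0,0,2,0.3,-2.5,0,1],[0,0,2,0.3,-2.5,0,1]])

```text
time: 4.7
tcp_pos: [0.5551, 0.1053, 0.1078]
orientation: [[0.994, 0.105, 0.001], [0.105, -0.994, -0.001], [0.001, 0.001, -1.0]]
wrist_force: [0.4, -11.2, 20.0]
gripper_width: -0.0002
```

```bash
python3 - <<'E'
from bench import robot
import cv2
o=robot.get_obs(); print(o["tcp_pos"],o["wrist_force"],o["ft_torque"],o["orientation"].round(3))
cv2.imwrite("pics/w5.png",robot.grab_frame("wrist")["img"])
E
```

```text
[0.55511356 0.10525534 0.10775643] [  0.35949483 -11.21434056  19.96664678] [-1.95581256 -0.02338703 -0.03204526] [[ 0.994  0.105  0.001]
 [ 0.105 -0.994 -0.001]
 [ 0.001  0.001 -1.   ]]
```

View pics/w5.png

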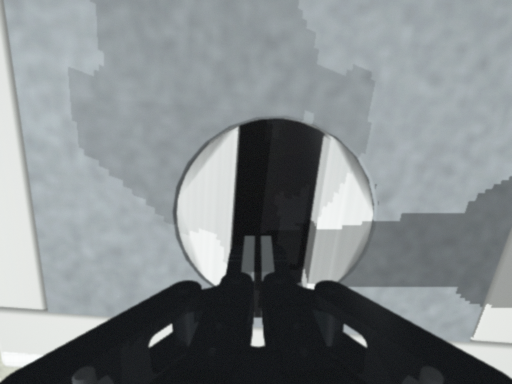

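```bash
python3 - <<'E'
import cv2
i=cv2.imread("pics/w5.png");j=cv2.imread("pics/w4.png")
import numpy as np
c=np.hstack([cv2.resize(k[105:300,165:385],None,fx=1.8*1,fy=1.8,interpolation=cv2.INTER_CUBIC) for k in(j,i)])
c=cv2.resize(i[105:300,165:385],None,fx=3,fy=3,interpolation=cv2.INTER_CUBIC)
cv2.imwrite("pics/w5c.png",np.clip(c.astype(float)*1.6,0,255).astype("uint8"))
c=cv2.resize(j[105:300,165:385],None,fx=3,fy=3,interpolation=cv2.INTER_CUBIC)
cv2.imwrite("pics/w4c.png",np.clip(c.astype(float)*1.6,0,255).astype("uint8"))
E
```

```text
(no output)
```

View pics/w5c.png

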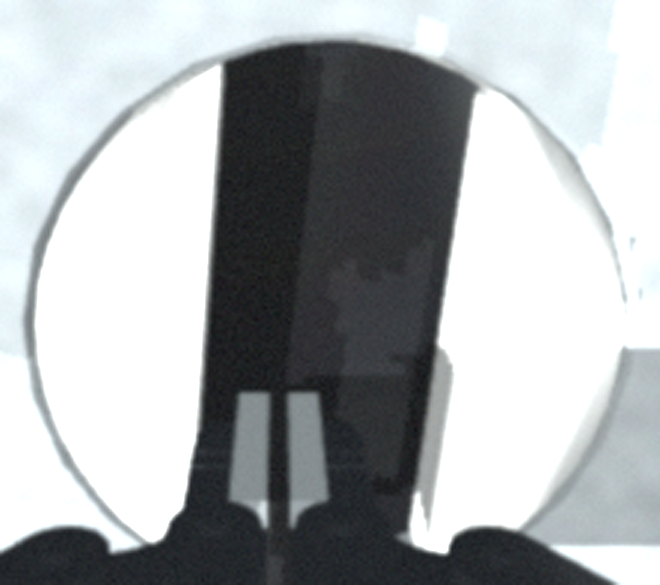

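View pics/w4c.png

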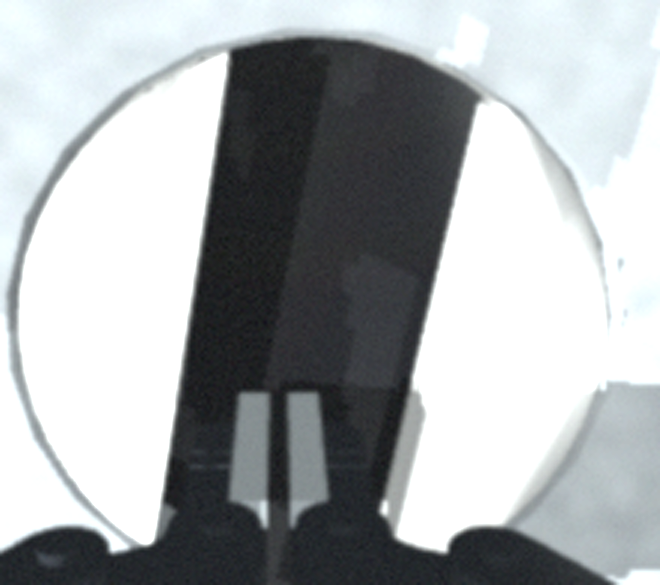

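```bash
python3 - <<'E'
from bench import robot
import numpy as np
from h import K
f=robot.grab_frame("wrist")["pose"]; o=robot.get_obs()
T=np.eye(4);T[:3,:3]=o["orientation"];T[:3,3]=o["tcp_pos"]
X=np.linalg.inv(T)@f
def T_(c0,c1,pos): 
    T=np.eye(4); x=np.array([c0[0],c0[1],0]);x/=np.linalg.norm(x); z=np.array([0,0,-1.]); T[:3,0]=x;T[:3,1]=np.cross(z,x);T[:3,2]=z;T[:3,3]=pos;return T
def proj(Tt,u,v,z=.122):
    C=Tt@X; uv=(165+u/3-.33,105+v/3-.33)
    d=C[:3,:3]@np.linalg.solve(K["wrist"],[*uv,1]); return C[:3,3]+d*(z-C[2,3])/d[2]
for name,Tt,ls,rim in [("w5",T,[((222,65),(206,385)),((476,92),(441,340))],[(28,310),(625,310)]),
  ("w4",T_((.982,.188),0,[.5547,.1006,.1077]),[((230,52),(160,535)),((478,102),(415,380))],[(14,300),(608,320)])]:
    for a,b in ls:
        p,q=proj(Tt,*a),proj(Tt,*b); d=p-q; print(name,"slot angle",np.degrees(np.arctan2(d[1],d[0])).round(2),p.round(4),q.round(4))
    print([proj(Tt,*r).round(4) for r in rim])
E
```

```text
w5 slot angle 2.06 [0.6194 0.1192 0.122 ] [0.5708 0.1175 0.122 ]
w5 slot angle 1.57 [0.6195 0.0834 0.122 ] [0.5821 0.0824 0.122 ]
[array([0.5803, 0.1452, 0.122 ]), array([0.5898, 0.0555, 0.122 ])]
w4 slot angle 1.5 [0.6196 0.1191 0.122 ] [0.5416 0.1171 0.122 ]
w4 slot angle 1.59 [0.6194 0.0837 0.122 ] [0.5763 0.0825 0.122 ]
[array([0.5777, 0.1447, 0.122 ]), array([0.5914, 0.0561, 0.122 ])]
```

The slot angle (≈1.6° in world) is the same in both pictures, although the finger moved 5 mm. So the dial was apparently already near its stop and the finger has only now closed on the wall. One more nudge against the wall to confirm.

Emit:
jog_arm(series=[[0,0,0,0,-0.7,0,1],[0,0,0,0,-1.5,0,1],[0,0,0,0,-2,0,1],[0,0,0,0,-2,0,1]])

```text
time: 5.13
tcp_pos: [0.555, 0.1065, 0.1077]
orientation: [[0.994, 0.105, 0.001], [0.105, -0.994, -0.002], [0.001, 0.002, -1.0]]
wrist_force: [2.1, -19.3, 19.6]
gripper_width: -0.0002
```

Emit:
jog_arm(series=[[0,0,0,0,-0.7,0,1],[0,0,0,0,-1.5,0,1],[0,0,0,0,-1.5,0,1]])

```text
time: 5.38
tcp_pos: [0.555, 0.107, 0.1077]
orientation: [[0.994, 0.106, 0.001], [0.106, -0.994, -0.003], [0.001, 0.003, -1.0]]
wrist_force: [2.6, -30.2, 19.6]
gripper_width: 0.0001
```

```bash
python3 - <<'E'
from bench import robot
import cv2,numpy as np
o=robot.get_obs(); print(o["tcp_pos"],o["wrist_force"],o["orientation"].round(3))
i=robot.grab_frame("wrist")["img"]
c=cv2.resize(i[105:300,165:385],None,fx=3,fy=3,interpolation=cv2.INTER_CUBIC)
cv2.imwrite("pics/w6c.png",np.clip(c.astype(float)*1.6,0,255).astype("uint8"))
E
```

```text
[0.5550469  0.10701744 0.10771404] [  2.57644751 -30.20131167  19.594988  ] [[ 0.994  0.106  0.001]
 [ 0.106 -0.994 -0.003]
 [ 0.001  0.003 -1.   ]]
```

View pics/w6c.png

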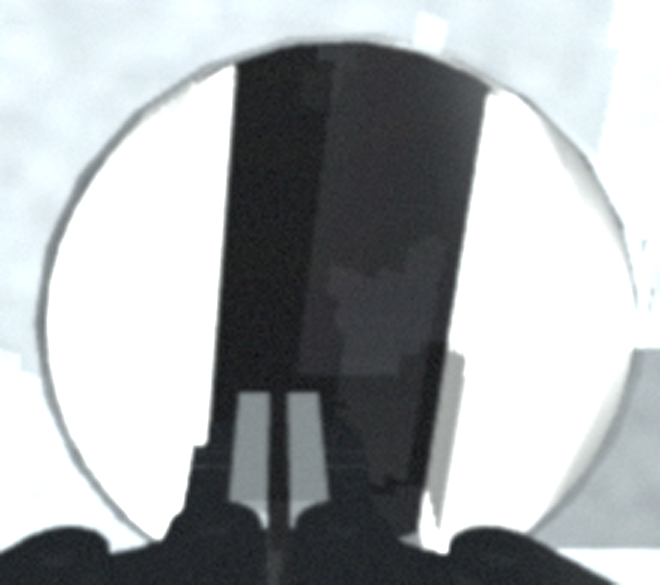

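It has stalled: 30 N sideways for 0.5 mm of motion, about 0.7 N m on a dial that needs 0.1, so this is the stop. I'll ease the side load by only its elastic part, so that floor friction doesn't drag the dial back, then lift straight up.

Emit:
jog_arm(series=[[0,0,0,0,0.8,0,1],[0,0,0,0,1.6,0,1],[0,0,0,0,1.6,-1.5,1],[0,0,0,0,1.6,-3,1],[0,0,0,0,2,-6,1],[0,0,0,0,3,-12,1],[0,0,0,0,3,-25,1],[0,0,0,0,3,-45,1]])

```text
time: 6.1
tcp_pos: [0.5528, 0.1064, 0.1507]
orientation: [[0.995, 0.104, -0.004], [0.104, -0.995, -0.0], [-0.004, -0.0, -1.0]]
wrist_force: [-0.1, 0.2, -0.5]
gripper_width: -0.0003
```

Emit:
jog_arm(series=[[0,0,0,0,0,-20,1],[0,0,0,0,0,-45,1],[0,0,0,0,0,-60,1],[0,0,0,0,0,-60,1],[0,0,0,0,0,-60,1]])

```text
time: 6.52
tcp_pos: [0.5545, 0.1067, 0.2123]
orientation: [[0.995, 0.105, 0.001], [0.105, -0.995, 0.0], [0.001, -0.0, -1.0]]
wrist_force: [-1.2, 0.7, -0.4]
gripper_width: -0.0001
```

```bash
python3 - <<'E'
from bench import robot
import cv2
o=robot.get_obs(); print(o["time"],o["tcp_pos"],o["wrist_force"],o["orientation"].round(3))
f=robot.grab_frame("wrist");print(f["pose"].round(4).tolist())
cv2.imwrite("pics/w7.png",f["img"])
b=robot.grab_frame("side")["img"]
cv2.imwrite("pics/s7.png",cv2.resize(b[110:260,180:360],None,fx=4,fy=4,interpolation=cv2.INTER_CUBIC))
E
```

```text
6.5167 [0.55447976 0.10674137 0.2122929 ] [-1.2279757   0.65405345 -0.35272833] [[ 0.995  0.105  0.001]
 [ 0.105 -0.995  0.   ]
 [ 0.001 -0.    -1.   ]]
[[0.1049, -0.9501, -0.2938, 0.6293], [-0.9945, -0.1001, -0.0311, 0.1139], [0.0001, 0.2954, -0.9554, 0.3544], [0.0, 0.0, 0.0, 1.0]]
```

View pics/w7.png

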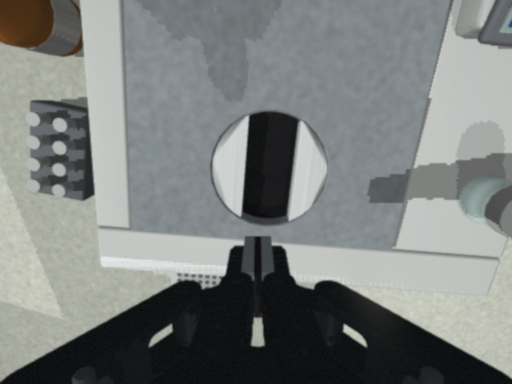

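View pics/s7.png

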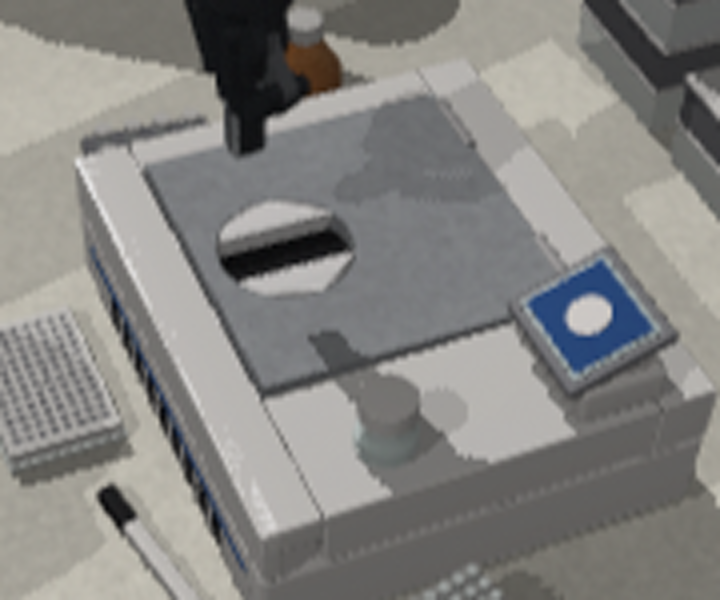

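The hatch stayed down after the lift and the slot runs front to rear. I'll check the slot angle against the unit's front edge.

```bash
python3 - <<'E'
import cv2
i=cv2.imread("pics/w7.png")
cv2.imwrite("pics/w7c.png",cv2.resize(i[95:295,90:510],None,fx=1.9,fy=1.9,interpolation=cv2.INTER_CUBIC))
cv2.imwrite("pics/w7d.png",cv2.resize(i[100:235,200:340],None,fx=4,fy=4,interpolation=cv2.INTER_CUBIC))
E
```

```text
(no output)
```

View pics/w7c.png

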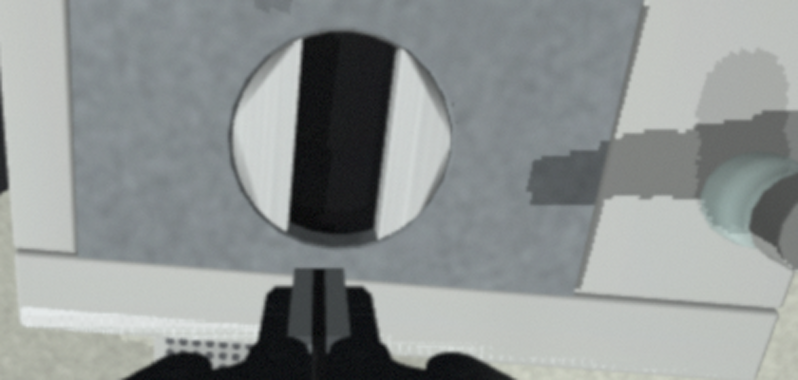

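View pics/w7d.png

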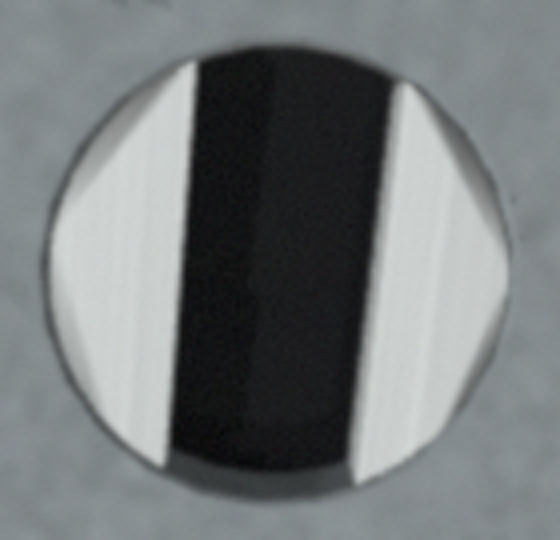

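```bash
python3 - <<'E'
import numpy as np
from h import K
C=np.array([[0.1049,-0.9501,-0.2938,0.6293],[-0.9945,-0.1001,-0.0311,0.1139],[0.0001,0.2954,-0.9554,0.3544]])
def pr(u,v,z):
    d=C[:,:3]@np.linalg.solve(K["wrist"],[u,v,1]); return C[:,3]+d*(z-C[2,3])/d[2]
def ang(a,b,z): d=pr(*a,z)-pr(*b,z); return np.degrees(np.arctan2(d[1],d[0]))
d4=lambda u,v:(200+u/4-.4,100+v/4-.4); c=lambda u,v:(90+u/1.9-.25,95+v/1.9-.25)
print("slot L,R",ang(d4(197,62),d4(166,466),.124),ang(d4(404,82),d4(357,482),.124))
print("front seam",ang(c(18,250),c(775,310),.12)-90,"hatch R edge",ang(c(646,5),c(580,290),.122),"hatch L edge",ang(c(68,0),c(74,252),.122))
E
```

```text
slot L,R 1.0019909267965659 1.5392387521733257
front seam 1.050274306773943 hatch R edge 1.8092879569147768 hatch L edge 0.02996890182002662
```

The slot (1.0–1.5°) matches the unit's front-to-rear direction (≈1.0°), so the dial is at its stop. The hatch is down and the hand is 90 mm clear of it. Handing in.

```bash
python3 -c "
from bench import robot
print(robot.finish_job())"
```

```text
the job is handed in; nothing more can be done
None
```

The hatch is locked. With shut fingertips in the slot's right-hand end, I pressed it to its hard stop and held about 20 N. I then swept the dial clockwise to its stop, eased the side load, lifted straight out and handed the job in at about 6.6 s.

**Hatch:** The tip bottomed at z = 0.1078 m, against the stated 0.108 m. After release the side picture shows the hatch still down. I judged that by eye and did not measure its angle.

**Dial:** At the end it stalled at 30 N sideways. The slot measures 1.0–1.5° in world axes, and the unit's front seam gives its front-to-rear direction as about 1.05°. The hatch's two side edges read 0.0° and 1.8°, so that comparison is good to about 1°.

**Disagreement:** For much of the turn, floor friction rather than the side wall seems to have carried the dial. The last picture before the final push showed the finger still short of the wall, so I pushed on until it stalled against it.

**Surroundings:** The hand ended about 90 mm above the hatch with wrist force near zero. The last pictures show no bystander visibly moved; I did not measure their positions, and the pictures do not show all of them.

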